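Feel round the spring fingers of a returned clutch

TASK

A customer has brought back this clutch with one finger of its diaphragm spring snapped off; feel the other fifteen for the claim. With the gripper shut and pointing down, set the fingertips lightly on the crown of the finger just clockwise of the gap (seen from above) and run them clockwise round the ring, over the crown of every finger as far as the last one before the gap, in one stroke without lifting off on the way, then lift clear. Only touch: do not press hard, shift or lift the clutch, and leave the things around it alone.

Things in the scene. Friction and masses are not known exactly. Their poses are not given: they have to be found in the camera images.
- clutch: Used clutch cover assembly lying flat on a black mat (4 mm thick), spring side up: 320 mm across, 8 kg, loose. Dark grey pressed cover, its flat top 50 mm above the underside, with a round opening of 96 mm radius in which the bright fingers of the spring stand in a ring, oily and smooth. Origin: centre of its underside; z up; its own +x points to the gap where a finger is missing.
- ring (a point): Centre of the circle of finger crowns, on the clutch's axis, 60 mm above its underside. The crowns, the highest part of the clutch, lie on a circle of 46 mm radius round it, one every 22.5 degrees but for the gap; a crown is 15 mm wide, its flanks sloping down 3.5 mm, slots between fingers 3 mm. The middle (37 mm radius) is open. Each finger bends down alone, 1 mm for 2 N (6 mm at most), and springs back.
- gap (a point): The gap: where the crown of the missing sixteenth finger would be, 46 mm from the clutch's axis, 60 mm above its underside. Only a short stump is left at the outside, 75 to 85 mm from the axis.
- finger01: Bright steel spring finger 1 of 15, counted clockwise (seen from above) from the gap; origin on top of its crown, its own x points outward from the clutch's axis, z up (the first: next to the gap on its clockwise side).
- finger02: Bright steel spring finger 2 of 15, counted clockwise (seen from above) from the gap; origin on top of its crown, its own x points outward from the clutch's axis, z up.
- finger03: Bright steel spring finger 3 of 15, counted clockwise (seen from above) from the gap; origin on top of its crown, its own x points outward from the clutch's axis, z up.
- finger04: Bright steel spring finger 4 of 15, counted clockwise (seen from above) from the gap; origin on top of its crown, its own x points outward from the clutch's axis, z up.
- finger05: Bright steel spring finger 5 of 15, counted clockwise (seen from above) from the gap; origin on top of its crown, its own x points outward from the clutch's axis, z up.
- finger06: Bright steel spring finger 6 of 15, counted clockwise (seen from above) from the gap; origin on top of its crown, its own x points outward from the clutch's axis, z up.
- finger07: Bright steel spring finger 7 of 15, counted clockwise (seen from above) from the gap; origin on top of its crown, its own x points outward from the clutch's axis, z up.
- finger08: Bright steel spring finger 8 of 15, counted clockwise (seen from above) from the gap; origin on top of its crown, its own x points outward from the clutch's axis, z up.
- finger09: Bright steel spring finger 9 of 15, counted clockwise (seen from above) from the gap; origin on top of its crown, its own x points outward from the clutch's axis, z up.
- finger10: Bright steel spring finger 10 of 15, counted clockwise (seen from above) from the gap; origin on top of its crown, its own x points outward from the clutch's axis, z up.
- finger11: Bright steel spring finger 11 of 15, counted clockwise (seen from above) from the gap; origin on top of its crown, its own x points outward from the clutch's axis, z up.
- finger12: Bright steel spring finger 12 of 15, counted clockwise (seen from above) from the gap; origin on top of its crown, its own x points outward from the clutch's axis, z up.
- finger13: Bright steel spring finger 13 of 15, counted clockwise (seen from above) from the gap; origin on top of its crown, its own x points outward from the clutch's axis, z up.
- finger14: Bright steel spring finger 14 of 15, counted clockwise (seen from above) from the gap; origin on top of its crown, its own x points outward from the clutch's axis, z up.
- finger15: Bright steel spring finger 15 of 15, counted clockwise (seen from above) from the gap; origin on top of its crown, its own x points outward from the clutch's axis, z up (the last: next to the gap on the other side).
- bearing: Clutch release bearing, steel, 72 mm across, 44 mm high, standing on the mat beside the clutch; origin under its centre. Leave alone.
- spanner: Steel spanner 180 mm long lying on the mat; origin under its middle. Leave alone.
- carton: Closed cardboard carton 85 x 70 x 45 mm on the mat; origin under its centre. Leave alone.
- jar: Jar with a black cap, 60 mm across, 75 mm high, on the mat; origin under its centre. Leave alone.

How it is judged:
By the outcome, as a careful person would: the job done as asked, in the order asked, and still so for the second after the job is handed in, with the robot touching nothing.
It also fails if it takes over 51 s, if anything falls off the work surface, if the arm or the gripper's body presses on something with over 40 N, if the wrist force passes 120 N, or if a joint passes its speed limit or range.

ROBOT

A 7-joint arm with a two-finger parallel gripper is mounted at the origin on the work surface. World frame = base frame: x ahead of the robot, y to its left, z up, the work surface at z = 0. Lengths are in mm, angles in rad, forces in N, time in s.
With the tool pointing down it reaches from about 350 to 900 mm from the base axis. Payload 7.2 kg.
Tool frame: the origin (TCP) lies midway between the tips of the shut fingers; the grasp point (between the pads) lies 19 mm behind it; z points along the fingers, x is the direction in which the jaws open and shut, and the axes are right-handed (so a half turn about z gives the same grasp; the last joint's range is limited). The gripper opens to 85 mm and grips with 20 to 120 N. Pads are 22 mm wide; open, the fingers measure 114 mm over their backs; the gripper's body (76 mm by 85 mm) begins 54 mm behind the grasp point. The pads swing forward as they close: fully open they stand 13 mm farther back than shut.
Start: joints at [-1.235, 0.411, -0.013, 1.596, 0.006, 1.134, -0.082], TCP at [245.582, 574.733, 231.297] pointing down, gripper open.
Joint ranges: [-2.95, 2.95], [-0.29, 1.99], [-1.47, 1.44], [0.14, 2.54], [-1.03, 4.17], [0.13, 1.85], [-2.86, 2.86]. Speed limits (rad/s): [2.39, 2.39, 3.01, 3.01, 3.14, 3.14, 3.14].

INTERFACE

Orientations are given as a unit quaternion [x, y, z, w].
In Python, from rig import bot, viewer, job gives the robot as it stands.
- The arm moves only by the tool carry_out, never from a script. Its argument "series" is a list of rows, each a list of 7 numbers: the opening, from -1 (shut) to 1 (fully open), so that 0 is half open, then the shift along the world's x, y, z in mm, then the turn, a rotation vector about the world's x, y, z in degrees. In form: [[jaw, dx, dy, dz, rx, ry, rz], ...]. A call has 1 to 10 rows; each row shifts and turns the pose as measured when the row begins; what a row does not reach is not made up. A row lasts 1/8 s, in which the tool goes at most 62.5 mm and 10.7 degrees, less where a joint would pass 70% of its speed; a pose out of reach is approached as far as the arm can. A call with a gripper value outside its range is refused whole. The fingers move at their own pace and stop on an object; the grip force is fixed at half the most. Time passes only in rows, so rows that do not move let the fingers close. It gives the time, the measured TCP pose, the force and the opening at its end, in the units of the state.
- bot.get_state(): the state, without advancing time (a new reading comes with each control period).
- viewer.get_image(name): name is "scene" or "top" or "wrist"; returns a dict with "img" (400x640x3 uint8, blue, green, red), "intrinsics" (3x3 intrinsics, pixels), "D" ([k1, k2, p1, p2, k3] as OpenCV has them; the pictures are not rectified), "eye" and "rotation" of the camera in the world; the wrist camera has in their place "tool_from_camera" (4x4, takes a point from camera to tool coordinates, whose origin is the TCP and whose axes are the tool frame's). Camera axes: x right, y up, looking along -z (the intrinsics and any distortion apply to the point x, -y, -z); pixel columns grow to the right and rows downward; lengths in mm; the calibration is good to about 2 mm. A picture is of the moment at which its call begins: read the wrist's pose just before it. There is no depth.
- job.finish_job(): hands the job in, once; it reports no verdict.
The state is a dict: "clock": time; "qpos": joint angles; "joint_vel": joint speeds; "effort": joint torques, N m; "ee_pos": TCP position; "orientation": TCP orientation; "contact_force": force on the tool from outside, world axes, zero at the start; "torque": the same for the moment, N m; "width": finger opening in mm.
Only numpy, scipy, OpenCV 4.12 (cv2) and the standard library are available. Lean on these libraries where they do the work, as an engineer would, in place of code of your own. Each camera call takes 0.05 s, during which the arm holds its last target. There are 200 camera calls.

## Working session

There is one attempt and no reset: what is moved stays moved. The work goes in short steps, Python scripts to look and compute and a tool call to move; the robot and the scene stay as the last step left them, time stands still between calls to the robot, and variables do not carry over. Pictures are saved under pics/ and viewed, about 8 in all and at most 12, crops included, and the job is handed in when it is done.

Besides the shell and the picture viewer there is one more tool, called after "Request:" as name(argument=value, ...), one argument or row to a line, values as JSON. carry_out: Moves the arm, as the interface text tells. Its arguments: {"type":"object","properties":{"series":{"type":"array","items":{"type":"array","items":{"type":"number"}}}},"required":["series"]}

```bash
mkdir -p pics; ls; python3 - <<'E'
from rig import bot, viewer
import cv2,pickle
s=bot.get_state(); print(s)
for n in ("top","scene"):
    d=viewer.get_image(n); cv2.imwrite(f"pics/{n}0.png",d["img"]); pickle.dump(d,open(f"{n}0.pkl","wb"))
    print(n,d["intrinsics"],d["D"],d["eye"],d["rotation"])
E
```

```text
pics
{'clock': 0.0, 'qpos': array([-1.23524493,  0.41190014, -0.01275444,  1.59704296,  0.00557196,
        1.13427652, -0.0821924 ]), 'joint_vel': array([-0.00064017,  0.00051228,  0.00058424,  0.00034003, -0.00033286,
       -0.00237633, -0.00096134]), 'effort': array([ 9.38850576e-05, -6.00635147e+01,  6.81664255e-01, -2.99398917e+01,
        1.36171203e-02,  1.09383374e-02, -1.41459486e-05]), 'ee_pos': array([245.35856277, 574.2934263 , 230.45311833]), 'orientation': array([ 8.34510484e-01,  5.50991486e-01, -6.44292911e-04,  4.67579793e-04]), 'contact_force': array([-0.22869383, -0.76529247,  0.56467728]), 'torque': array([-0.03762567,  0.00110725,  0.04011427]), 'width': 85.71270987726692}
top [[453.89218737   0.         315.19027427]
 [  0.         453.89218737 198.76716963]
 [  0.           0.           1.        ]] [-0.03604775  0.          0.          0.          0.        ] [ 360.91568827   46.3978761  1124.62837212] [-0.07153737  0.07103536  0.70532557 -0.70167815]
scene [[387.90713856   0.         319.4595955 ]
 [  0.         387.90713856 207.95127284]
 [  0.           0.           1.        ]] [-0.05534041  0.          0.          0.          0.        ] [1049.2214435   190.22716287  777.46362026] [0.18378671 0.25508104 0.78567206 0.5327997 ]
```

View pics/top0.png

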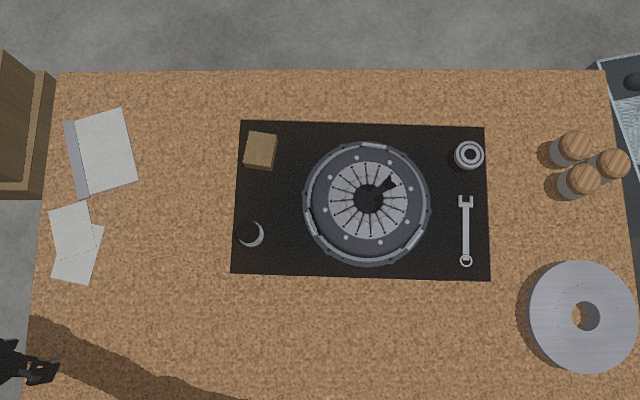

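View pics/scene0.png

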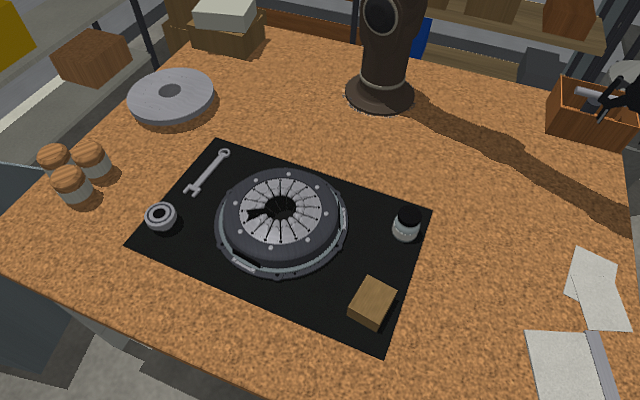

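The top view shows the clutch centred near (367,203), with the dark gap at about (390,183). The scene view agrees: centre (280,207), gap at about (255,212). The jar, bearing, spanner and carton all stand clear of the clutch.

```bash
cat > h.py <<'E'
import cv2,numpy as np
from scipy.spatial.transform import Rotation as R
from scipy.optimize import least_squares
def cam(d,state=None):
    if "eye" in d:
        return np.array(d["eye"]),R.from_quat(d["rotation"]).as_matrix()
    T=np.array(d["tool_from_camera"]); Rt=R.from_quat(state["orientation"]).as_matrix()
    return state["ee_pos"]+Rt@T[:3,3], Rt@T[:3,:3]
def cast(d,px,z,state=None):
    e,M=cam(d,state)
    u=cv2.undistortPoints(np.float64(px).reshape(-1,1,2),d["intrinsics"],np.array(d["D"],float)).reshape(-1,2)
    r=np.c_[u[:,0],-u[:,1],-np.ones(len(u))]@M.T
    return e+r*((z-e[2])/r[:,2])[:,None]
def proj(d,P,state=None):
    e,M=cam(d,state); p=(np.atleast_2d(P)-e)@M; p=p*[1,-1,-1]
    return cv2.projectPoints(p,np.zeros(3),np.zeros(3),d["intrinsics"],np.array(d["D"],float))[0].reshape(-1,2)
def circ(p,loss='soft_l1'):
    c=p.mean(0); s=least_squares(lambda v:np.hypot(*(p-v[:2]).T)-v[2],[*c,50],loss=loss).x
    return s
E
python3 - <<'E'
import pickle
from h import *
for n,c0 in (("top",(367,203)),("scene",(280,207))):
    d=pickle.load(open(n+"0.pkl","rb")); g=cv2.cvtColor(d["img"],cv2.COLOR_BGR2GRAY)
    P=cast(d,[c0],54)[0]; print(n,"guess",P)
    for it in range(3):
        # sample polar at plane z=54, outermost bright px
        th=np.radians(np.arange(0,360,1)); r=np.arange(40,130,.5)
        X=P[0]+np.outer(np.cos(th),r); Y=P[1]+np.outer(np.sin(th),r)
        q=proj(d,np.c_[X.ravel(),Y.ravel(),np.full(X.size,54)]).astype(np.float32)
        I=cv2.remap(g,q[:,0].reshape(X.shape),q[:,1].reshape(X.shape),cv2.INTER_LINEAR).astype(float)
        k=[next((j for j in range(len(r)-1) if r[j]>70 and row[j]>115 and row[j+1]<=115),None) for row in I]
        pts=np.array([[X[i,j],Y[i,j]] for i,j in enumerate(k) if j is not None])
        s=circ(pts); P=np.array([s[0],s[1],54])
    print("fit",s,len(pts))
    # gap: mean brightness r 45..65 at z=62
    r=np.arange(44,68,1.); th=np.radians(np.arange(0,360,.5))
    X=P[0]+np.outer(np.cos(th),r); Y=P[1]+np.outer(np.sin(th),r)
    q=proj(d,np.c_[X.ravel(),Y.ravel(),np.full(X.size,60)]).astype(np.float32)
    m=cv2.remap(g,q[:,0].reshape(X.shape),q[:,1].reshape(X.shape),cv2.INTER_LINEAR).astype(float).mean(1)
    dark=np.degrees(th)[m<80]; print("dark",dark, np.degrees(np.angle(np.exp(1j*np.radians(dark)).mean())))
E
```

```text
top guess [569.09446604 -77.89064135  54.        ]
fit [578.47729684 -79.21268184  94.35108852] 358
dark [  1.    1.5   2.    2.5   3.   24.   24.5  25.   25.5  46.5  47.   47.5
  48.   69.   69.5  70.   70.5  91.   91.5  92.   92.5  93.   93.5 113.5
 114.  114.5 115.  115.5 116.  116.5 136.5 137.  137.5 138.  138.5 139.
 159.5 160.  160.5 161.  161.5 162.  182.  182.5 183.  183.5 184.  184.5
 205.  205.5 206.  227.  227.5 228.  228.5 229.  249.5 250.  250.5 251.
 272.  272.5 273.  273.5 274.  294.  294.5 295.  295.5 296.  296.5 297.
 297.5 298.  298.5 299.  299.5 300.  300.5 301.  301.5 302.  302.5 303.
 303.5 304.  304.5 305.  305.5 306.  306.5 307.  307.5 308.  308.5 309.
 309.5 310.  310.5 311.  311.5 312.  312.5 313.  313.5 314.  314.5 315.
 315.5 316.  316.5 317.  317.5 318.  318.5 338.5 339.  339.5 340.  340.5
 341. ] -54.03439953794053
scene guess [575.69204348 -80.62932382  54.        ]
fit [580.9315611  -78.11295582  93.48026999] 346
dark [  1.    1.5   2.    2.5   3.    3.5   4.   24.   24.5  25.   25.5  26.
  26.5  46.5  47.   47.5  48.   48.5  69.5  70.   70.5 182.  182.5 183.
 183.5 184.  203.5 204.  204.5 205.  205.5 206.  226.5 227.  227.5 228.
 228.5 229.  294.5 295.  295.5 296.  296.5 297.  297.5 298.  298.5 299.
 299.5 300.  300.5 301.  301.5 302.  302.5 303.  303.5 304.  304.5 305.
 305.5 306.  306.5 307.  307.5 308.  308.5 309.  309.5 310.  310.5 311.
 311.5 312.  312.5 313.  313.5 314.  314.5 315.  315.5 316.  316.5 317.
 317.5 318.  340.  340.5 341. ] -48.17855716791597
```

Both views agree. The clutch centre is about (579.5,-78.5), and the slot pattern puts the gap at -53.4°. I'll shut the gripper and move above the clutch for a closer look.

Request:
carry_out(
  series=[
    [-1,28,-54,0,0,0,0],
    [-1,28,-54,0,0,0,0],
    [-1,28,-54,0,0,0,0],
    [-1,28,-54,0,0,0,0],
    [-1,28,-54,0,0,0,0],
    [-1,28,-54,0,0,0,0],
    [-1,28,-54,0,0,0,0],
    [-1,28,-54,0,0,0,0],
    [-1,28,-54,0,0,0,0],
    [-1,28,-54,0,0,0,0],
  ],
)

```text
clock: 1.35
ee_pos: [525.7, 21.7, 227.7]
orientation: [0.832, 0.555, -0.002, 0.0]
contact_force: [0.8, 1.2, -0.6]
width: -0.5
```

Request:
carry_out(
  series=[
    [-1,27,-50,0,0,0,0],
    [-1,27,-50,0,0,0,0],
    [-1,0,0,0,0,0,0],
    [-1,0,0,0,0,0,0],
  ],
)

```text
clock: 1.85
ee_pos: [581.0, -87.2, 226.3]
orientation: [0.834, 0.552, -0.003, 0.0]
contact_force: [-0.2, 0.3, 0.2]
width: 0.1
```

```bash
python3 - <<'E'
from rig import bot, viewer
import cv2,pickle
from h import *
s=bot.get_state(); d=viewer.get_image("wrist"); pickle.dump((s,d),open("w1.pkl","wb"))
print(s["ee_pos"],s["orientation"],s["contact_force"],s["qpos"]);print(d["tool_from_camera"])
im=d["img"].copy()
C=np.array([579.5,-78.5,64])
for k in range(16):
    a=np.radians(-53.4-22.5*k); p=proj(d,C+46*np.array([np.cos(a),np.sin(a),0]),s)[0]
    if abs(p).max()<2000: cv2.circle(im,tuple(int(v) for v in p),3,(0,0,255) if k else (0,255,0),-1)
cv2.imwrite("pics/w1.png",im)
E
```

```text
[580.99222659 -87.19478598 226.30159772] [ 8.33631364e-01  5.52312306e-01 -3.11609789e-03  3.95231006e-04] [-0.21569949  0.33558496  0.22159475] [-0.22305981  0.3638393   0.37856135  1.71385851 -0.14312795  1.09604906
  1.36942389]
[[ 9.99998714e-01  1.57006631e-03  3.27726380e-04 -3.26334099e-01]
 [ 1.60119860e-03 -9.65382547e-01 -2.60833230e-01 -6.67767826e+01]
 [-9.31441399e-05  2.60833419e-01 -9.65383819e-01 -1.42293109e+02]
 [ 0.00000000e+00  0.00000000e+00  0.00000000e+00  1.00000000e+00]]
```

View pics/w1.png

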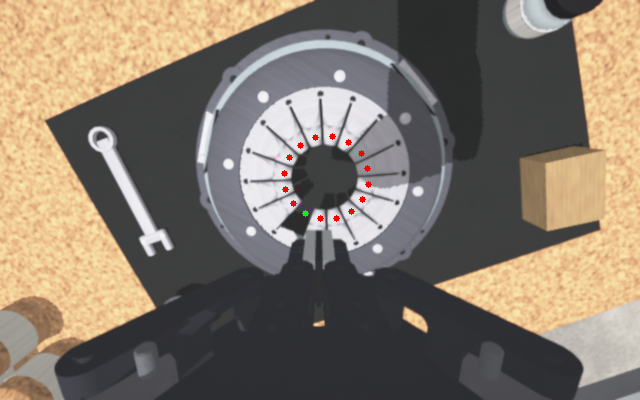

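The predicted crowns (dots) sit in the middle of the bright fingers, and the green dot is in the gap at (305,213). I'll refine the centre from this closer view.

```bash
python3 - <<'E'
import pickle
from h import *
s,d=pickle.load(open("w1.pkl","rb")); g=cv2.cvtColor(d["img"],cv2.COLOR_BGR2GRAY)
def polar(P,z,th,r):
    X=P[0]+np.outer(np.cos(th),r); Y=P[1]+np.outer(np.sin(th),r)
    q=proj(d,np.c_[X.ravel(),Y.ravel(),np.full(X.size,z)],s).astype(np.float32)
    u,v=q[:,0].reshape(X.shape),q[:,1].reshape(X.shape)
    return cv2.remap(g,u,v,cv2.INTER_LINEAR).astype(float),X,Y,u,v
th=np.radians(np.arange(0,360,1))
for name,z,r,sg in (("hole",62,np.arange(25,46,.25),1),("outer",54,np.arange(80,108,.25),-1)):
    P=np.array([579.5,-78.5])
    for it in range(3):
        I,X,Y,u,v=polar(P,z,th,r); G=np.diff(cv2.GaussianBlur(I,(9,1),0),axis=1)*sg
        j=G.argmax(1); ok=(G.max(1)>2)&(v.max(1)<225)&(j>1)&(j<len(r)-3)
        if sg>0: ok&=abs((np.degrees(th)-306.6+180)%360-180)>14
        i=np.arange(len(th)); pts=np.c_[X[i,j],Y[i,j]][ok]; f=circ(pts); P=f[:2]
    res=np.hypot(*(pts-P).T)-f[2]; print(name,f,ok.sum(),"med|res|",np.median(abs(res)))
P=np.array([579.5,-78.5])
I,X,Y,u,v=polar(P,58,np.radians(np.arange(0,360,.25)),np.arange(55,75,1.)); m=I.mean(1); m[v.max(1)>225]=np.nan
bl=m-np.array([np.nanmedian(np.take(m,range(k-30,k+31),mode='wrap')) for k in range(len(m))])
t=np.arange(0,360,.25); w=np.where(bl<-15,-bl,0); w[abs((t-306.6+180)%360-180)<15]=0
z=(w*np.exp(1j*np.radians(t)*16)).sum(); ph=np.degrees(np.angle(z))/16; print("slot phase",ph%22.5,"gap",[(ph+11.25+22.5*k) for k in range(-4,0)],abs(z)/w.sum())
E
```

```text
hole [577.21267468 -80.47408086  36.19041053] 331 med|res| 0.18822679178120438
outer [577.31684562 -80.2427493   94.4637866 ] 245 med|res| 0.27944648414775486
slot phase 3.3660693613424706 gap [np.float64(-75.38393063865753), np.float64(-52.88393063865753), np.float64(-30.38393063865753), np.float64(-7.88393063865753)] 0.8646165103583738<stdin>:20: RuntimeWarning: All-NaN slice encountered
```

The wrist fit gives (577.3,-80.4), against (578.5,-79.2) from the top view. That is within the 2 mm calibration, so I'll use C=(577.8,-80) and the gap at -53.1°. Finger 1's crown is then at about (589.2,-124.6,64). I'll go above it.

Request:
carry_out(
  series=[
    [-1,4,-19,-50,0,0,0],
    [-1,4,-18,-50,0,0,0],
    [-1,0,0,-38,0,0,0],
    [-1,0,0,0,0,0,0],
    [-1,0,0,0,0,0,0],
  ],
)

```text
clock: 2.52
ee_pos: [590.0, -117.4, 88.0]
orientation: [0.831, 0.557, -0.0, 0.001]
contact_force: [-0.7, 0.2, -0.7]
width: -0.3
```

```bash
python3 - <<'E'
from rig import bot, viewer
from h import *
s=bot.get_state(); d=viewer.get_image("wrist"); im=d["img"].copy(); d2=viewer.get_image("scene")
print(s["ee_pos"],s["contact_force"],s["orientation"])
C=np.array([577.8,-80,64])
for k in range(16):
    a=np.radians(-53.1-22.5*k); p=proj(d,C+46*np.array([np.cos(a),np.sin(a),0]),s)[0]
    cv2.circle(im,tuple(int(v) for v in p),3,(0,0,255) if k else (0,255,0),-1)
x=cv2.resize(d2["img"][140:290,190:370],None,fx=2.66,fy=2.66)
cv2.imwrite("pics/w2.png",np.hstack([cv2.resize(im[:,160:480],(320,400)),x[:400]]))
E
```

```text
[ 590.03628423 -117.36538551   87.95470886] [-0.66715623  0.19330142 -0.72705965] [ 8.30596940e-01  5.56873726e-01 -3.17274451e-04  5.24884658e-04]Traceback (most recent call last):
  File "<stdin>", line 10, in <module>
    return _nx.concatenate(arrs, 1, dtype=dtype, casting=casting)
           ~~~~~~~~~~~~~~~^^^^^^^^^^^^^^^^^^^^^^^^^^^^^^^^^^^^^^^
ValueError: all the input array dimensions except for the concatenation axis must match exactly, but along dimension 0, the array at index 0 has size 400 and the array at index 1 has size 399
```

Request:
carry_out(
  series=[
    [-1,-1,-7,-9,0,0,0],
    [-1,0,0,0,0,0,0],
    [-1,0,0,0,0,0,0],
  ],
)

```text
clock: 3.0
ee_pos: [590.7, -124.8, 81.5]
orientation: [0.83, 0.557, 0.002, 0.002]
contact_force: [-0.0, 0.5, 0.0]
width: 0.2
```

```bash
python3 - <<'E'
from rig import bot, viewer
from h import *
s=bot.get_state(); d=viewer.get_image("wrist"); im=d["img"].copy(); d2=viewer.get_image("scene")
print(s["ee_pos"],s["contact_force"],s["orientation"])
C=np.array([577.8,-80,64])
for k in range(16):
    a=np.radians(-53.1-22.5*k); p=proj(d,C+46*np.array([np.cos(a),np.sin(a),0]),s)[0]
    cv2.circle(im,tuple(int(v) for v in p),3,(0,0,255) if k else (0,255,0),-1)
cv2.imwrite("pics/w2.png",np.hstack([im[:,160:480],cv2.resize(d2["img"][140:290,190:370],(480,400))]))
E
```

```text
[ 590.72563004 -124.76424813   81.51046658] [-0.00549247  0.53069499  0.00904557] [0.83045307 0.55708161 0.00191213 0.00203171]
```

View pics/w2.png

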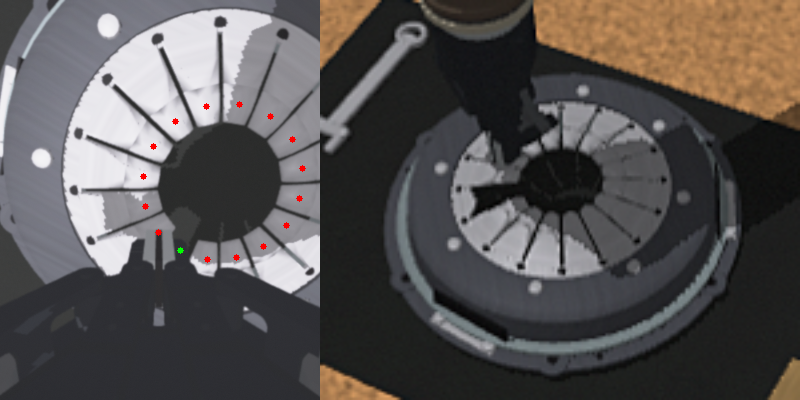

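The left half (wrist) shows the predicted dots centred on each finger crown. The tips are right above finger 1 at (158,235), with the gap at (180,250). The right half (scene) shows the gripper over finger 1, beside the gap. I'll descend gently.

Request:
carry_out(
  series=[
    [-1,-1.5,0,-7,0,0,0],
    [-1,0,0,-7,0,0,0],
    [-1,0,0,0,0,0,0],
  ],
)

```text
clock: 3.48
ee_pos: [588.7, -124.5, 66.1]
orientation: [0.83, 0.557, 0.002, 0.002]
contact_force: [-0.1, -1.3, 0.3]
width: 0.3
```

Request:
carry_out(
  series=[
    [-1,0,0,-2,0,0,0],
    [-1,0,0,0,0,0,0],
  ],
)

```text
clock: 3.72
ee_pos: [588.8, -124.6, 63.9]
orientation: [0.83, 0.557, 0.001, 0.002]
contact_force: [0.2, -0.2, 1.0]
width: 0.4
```

Request:
carry_out(
  series=[
    [-1,0,0,-1,0,0,0],
    [-1,0,0,0,0,0,0],
  ],
)

```text
clock: 3.98
ee_pos: [588.9, -124.5, 63.1]
orientation: [0.83, 0.557, 0.002, 0.002]
contact_force: [-0.6, -0.3, 1.6]
width: 0.3
```

Contact began at about z 63.9, as expected, and the force is 1.6 N at 63.1. Next I'll compute the sweep rows.

```bash
cat > nxt.py <<'E'
import sys
from rig import bot
from h import *
n=int(sys.argv[1]); step=float(sys.argv[2]); s=bot.get_state(); C=np.array([577.8,-80]); p=s["ee_pos"]
v=p[:2]-C; a=np.degrees(np.arctan2(v[1],v[0])); prog=(-75.6-a)%360; prog-=360*(prog>350)
print("r %.1f prog %.1f (of 315) z %.2f F"%(np.hypot(*v),prog,p[2]),s["contact_force"].round(1),"t",s["clock"], "q7",s["qpos"][6].round(2))
cur=p[:2]; rows=[]
for k in range(1,n+1):
    t=np.radians(a-min(step*k,315.5-prog)); q=C+46*np.array([np.cos(t),np.sin(t)]); rows.append((q-cur).round(1).tolist()); cur=cur+rows[-1]
print(rows)
E
python3 nxt.py 6 7.5
```

```text
r 45.9 prog 0.4 (of 315) z 63.15 F [-0.6 -0.3  1.6] t 3.975 q7 1.53
[[-5.9, -1.2], [-6.0, -0.3], [-6.0, 0.5], [-5.9, 1.3], [-5.6, 2.0], [-5.4, 2.8]]
```

Request:
carry_out(
  series=[
    [-1,-5.9,-1.2,-0.4,0,0,0],
    [-1,-6.0,-0.3,0,0,0,0],
    [-1,-6.0,0.5,0,0,0,0],
    [-1,-5.9,1.3,0,0,0,0],
  ],
)

```text
clock: 4.47
ee_pos: [564.5, -124.7, 63.4]
orientation: [0.83, 0.557, 0.002, 0.003]
contact_force: [0.6, -0.8, 1.8]
width: 0.1
```

```bash
python3 nxt.py 6 7.5
```

```text
r 46.6 prog 31.0 (of 315) z 63.42 F [ 0.6 -0.8  1.8] t 4.475 q7 1.53
[[-5.5, 2.7], [-5.3, 2.8], [-4.9, 3.5], [-4.4, 4.0], [-3.9, 4.7], [-3.2, 5.1]]
```

Tracking is good. The tool floats up slightly, so I'll bias z down a little.

Request:
carry_out(
  series=[
    [-1,-5.5,2.7,-0.6,0,0,0],
    [-1,-5.3,2.8,-0.1,0,0,0],
    [-1,-4.9,3.5,-0.1,0,0,0],
    [-1,-4.4,4.0,-0.1,0,0,0],
    [-1,-3.9,4.7,-0.1,0,0,0],
  ],
)

```text
clock: 5.1
ee_pos: [539.1, -106.2, 62.8]
orientation: [0.831, 0.557, 0.003, 0.003]
contact_force: [0.2, -0.5, 1.3]
width: 0.3
```

```bash
python3 nxt.py 6 7.5
```

```text
r 46.8 prog 70.3 (of 315) z 62.83 F [ 0.2 -0.5  1.3] t 5.1 q7 1.5
[[-2.4, 5.6], [-2.3, 5.6], [-1.6, 5.8], [-0.8, 5.9], [-0.1, 6.1], [0.8, 5.9]]
```

Request:
carry_out(
  series=[
    [-1,-2.4,5.6,-0.4,0,0,0],
    [-1,-2.3,5.6,-0.1,0,0,0],
    [-1,-1.6,5.8,-0.1,0,0,0],
    [-1,-0.8,5.9,-0.1,0,0,0],
  ],
)

```text
clock: 5.6
ee_pos: [531.4, -82.3, 62.3]
orientation: [0.831, 0.557, 0.003, 0.003]
contact_force: [0.4, -3.7, 5.6]
width: 0.2
```

```bash
python3 nxt.py 6 7.5
```

```text
r 46.4 prog 101.6 (of 315) z 62.34 F [ 0.4 -3.7  5.6] t 5.6 q7 1.46
[[0.5, 6.0], [0.9, 6.0], [1.6, 5.8], [2.4, 5.5], [3.1, 5.2], [3.8, 4.7]]
```

Request:
carry_out(
  series=[
    [-1,0.5,6.0,0.2,0,0,0],
    [-1,0.9,6.0,0,0,0,0],
    [-1,1.6,5.8,0,0,0,0],
    [-1,2.4,5.5,-0.1,0,0,0],
  ],
)

```text
clock: 6.1
ee_pos: [536.5, -57.1, 62.1]
orientation: [0.831, 0.557, 0.002, 0.003]
contact_force: [-0.4, -1.3, 3.9]
width: -0.1
```

```bash
python3 nxt.py 6 7.5
```

```text
r 47.2 prog 133.4 (of 315) z 62.14 F [-0.4 -1.3  3.9] t 6.1 q7 1.41
[[4.3, 4.5], [3.9, 4.6], [4.5, 4.0], [4.9, 3.4], [5.4, 2.8], [5.6, 2.0]]
```

Request:
carry_out(
  series=[
    [-1,4.3,4.4,0.3,0,0,0],
    [-1,3.9,4.6,0,0,0,0],
    [-1,4.5,4.0,0,0,0,0],
    [-1,4.9,3.4,0,0,0,0],
  ],
)

```text
clock: 6.6
ee_pos: [554.8, -39.1, 62.2]
orientation: [0.83, 0.557, 0.002, 0.003]
contact_force: [-2.4, -0.9, 4.0]
width: 0.1
```

```bash
python3 nxt.py 6 7.5
```

```text
r 46.9 prog 165.0 (of 315) z 62.23 F [-2.4 -0.9  4. ] t 6.6 q7 1.38
[[5.9, 1.8], [5.7, 1.9], [5.9, 1.1], [6.0, 0.3], [6.0, -0.4], [5.9, -1.3]]
```

Request:
carry_out(
  series=[
    [-1,5.9,1.7,0.2,0,0,0],
    [-1,5.7,1.8,0,0,0,0],
    [-1,5.9,1.0,0,0,0,0],
    [-1,6.0,0.2,0,0,0,0],
  ],
)

```text
clock: 7.1
ee_pos: [579.4, -33.4, 62.3]
orientation: [0.83, 0.557, 0.001, 0.002]
contact_force: [-3.2, -0.4, 5.4]
width: -0.2
```

```bash
python3 nxt.py 6 7.5
```

```text
r 46.6 prog 196.3 (of 315) z 62.33 F [-3.2 -0.4  5.4] t 7.1 q7 1.37
[[6.0, -1.2], [5.8, -1.4], [5.7, -2.1], [5.3, -2.9], [4.8, -3.5], [4.4, -4.1]]
```

Request:
carry_out(
  series=[
    [-1,6.0,-1.2,0.2,0,0,0],
    [-1,5.8,-1.4,0,0,0,0],
    [-1,5.6,-2.1,0,0,0,0],
    [-1,5.2,-2.9,0,0,0,0],
  ],
)

```text
clock: 7.6
ee_pos: [603.9, -40.7, 62.5]
orientation: [0.83, 0.558, 0.002, 0.002]
contact_force: [-0.7, 1.8, 3.3]
width: -0.1
```

```bash
python3 nxt.py 6 7.5
```

```text
r 47.1 prog 228.0 (of 315) z 62.46 F [-0.7  1.8  3.3] t 7.6 q7 1.38
[[4.2, -4.6], [4.2, -4.2], [3.7, -4.8], [3.0, -5.2], [2.4, -5.5], [1.5, -5.8]]
```

Request:
carry_out(
  series=[
    [-1,4.1,-4.6,0,0,0,0],
    [-1,4.2,-4.2,0,0,0,0],
    [-1,3.6,-4.8,0,0,0,0],
    [-1,2.9,-5.2,0,0,0,0],
  ],
)

```text
clock: 8.1
ee_pos: [620.2, -60.4, 62.6]
orientation: [0.83, 0.558, 0.002, 0.002]
contact_force: [-0.6, 2.5, 4.2]
width: 0.0
```

```bash
python3 nxt.py 6 7.5
```

```text
r 46.7 prog 259.6 (of 315) z 62.64 F [-0.6  2.5  4.2] t 8.1 q7 1.42
[[1.5, -5.9], [1.4, -5.9], [0.6, -6.0], [-0.1, -6.0], [-0.9, -5.9], [-1.7, -5.8]]
```

Request:
carry_out(
  series=[
    [-1,1.4,-5.9,-0.1,0,0,0],
    [-1,1.3,-5.9,0,0,0,0],
    [-1,0.6,-6.0,0,0,0,0],
    [-1,-0.1,-6.0,0,0,0,0],
  ],
)

```text
clock: 8.6
ee_pos: [624.2, -86.0, 62.7]
orientation: [0.83, 0.558, 0.003, 0.002]
contact_force: [0.2, 0.7, 2.7]
width: -0.4
```

```bash
python3 nxt.py 6 6
```

```text
r 46.8 prog 291.7 (of 315) z 62.68 F [0.2 0.7 2.7] t 8.6 q7 1.46
[[-1.6, -4.6], [-1.4, -4.7], [-1.8, -4.4], [-2.2, -4.1], [0.0, 0.0], [0.0, 0.0]]
```

Request:
carry_out(
  series=[
    [-1,-1.6,-4.6,-0.1,0,0,0],
    [-1,-1.4,-4.7,0,0,0,0],
    [-1,-1.8,-4.4,0,0,0,0],
    [-1,-1.0,-2.0,0,0,0,0],
  ],
)

```text
clock: 9.1
ee_pos: [618.1, -103.3, 62.7]
orientation: [0.83, 0.557, 0.003, 0.002]
contact_force: [0.5, 1.6, 2.9]
width: -0.2
```

```bash
python3 nxt.py 2 4
```

```text
r 46.5 prog 314.4 (of 315) z 62.66 F [0.5 1.6 2.9] t 9.1 q7 1.48
[[-0.9, -0.5], [-0.0, 0.0]]
```

The tips are on finger 15's crown and still in contact. Now I'll lift clear, straight up.

Request:
carry_out(
  series=[
    [-1,-0.4,-0.7,0,0,0,0],
    [-1,0,0,6,0,0,0],
    [-1,0,0,20,0,0,0],
    [-1,0,0,40,0,0,0],
    [-1,0,0,50,0,0,0],
    [-1,0,0,50,0,0,0],
    [-1,0,0,0,0,0,0],
    [-1,0,0,0,0,0,0],
  ],
)

```text
clock: 10.1
ee_pos: [613.4, -104.5, 232.0]
orientation: [0.83, 0.557, -0.001, 0.001]
contact_force: [-0.1, 0.2, -0.4]
width: 0.0
```

```bash
python3 - <<'E'
from rig import bot, viewer
from h import *
s=bot.get_state(); d=viewer.get_image("wrist"); im=d["img"].copy()
print(s["ee_pos"],s["contact_force"])
C=np.array([577.8,-80,64])
for k in range(16):
    a=np.radians(-53.1-22.5*k); p=proj(d,C+46*np.array([np.cos(a),np.sin(a),0]),s)[0]
    cv2.circle(im,tuple(int(v) for v in p),3,(0,0,255) if k else (0,255,0),-1)
cv2.imwrite("pics/w3.png",im)
E
```

```text
[ 613.43491363 -104.52788353  232.01258406] [-0.07487209  0.16890332 -0.4404475 ]
```

View pics/w3.png

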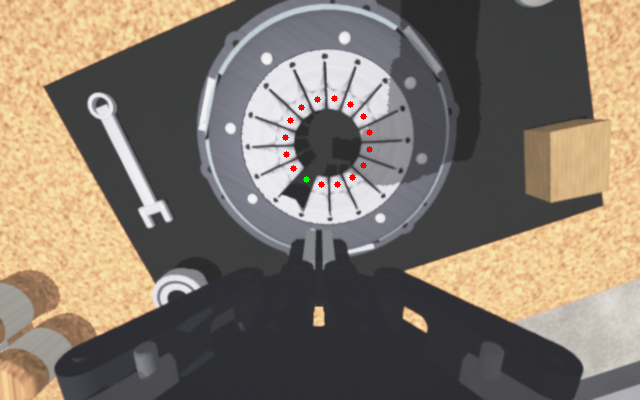

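The clutch hasn't shifted: the predicted crowns still sit on the fingers and the green dot is in the gap at (306,180). The spanner, bearing and carton are where they were, and the tool is clear at z 232. I'll hand in the job.

```bash
python3 -c "
from rig import job; print(job.finish_job())"
```

```text
the job is handed in; nothing more can be done
None
```

I ran the shut fingertips clockwise over all 15 fingers in one stroke, from finger 1 to finger 15, then lifted clear and handed the job in at about 10 s.

- **Contact:** I read the force only between move calls, every 0.4–0.6 s. The upward force was 1.3–5.6 N at every reading, with up to 3.7 N sideways. Contact in between was not measured.
- **Path:** The tips stayed at 45.9–47.2 mm radius. They ended 314.4° round, against 315° planned.
- **After lifting:** The tool is clear at z 232 with no load on it. The wrist picture shows the clutch where it was, and the spanner, bearing and carton unmoved. The jar was almost out of that view.
- **Disagreements:** The three cameras put the clutch centre up to about 4 mm apart. I used a value close to the wrist camera's, and that overlay matched the fingers before and after the stroke. The measured opening and hole radii also came out about 2% small (94.4 mm against 96, and 36.2 mm against 37).

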